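# Square up a row of pigment jars with a straightedge

## Task

Take the straightedge by its upright grip and, with its front face, slide the four pigment jars together as one row up against the sprung stop, touching neither jars nor stop with the gripper itself. When all four stand against the stop, keep pressing the row onto it for a second with about 10 N (that is on the stop itself, over and above the drag of the sliding jars, and never as much as 20 N), then draw the straightedge back at least 5 cm clear of the jars and leave it standing flat on the desk. Keep the jars upright and leave the bottle, weight and spool alone.

Things in the scene. Friction and masses are not known exactly. Their poses are not given: they have to be found in the camera images.
- straightedge: Loose aluminium angle, 0.25 kg, flat on the desk: 190 mm long (y), foot x -25 to +31 mm, 6 mm thick; along its front a blade 36 mm high, its pushing face at x = +35 mm, z 14 to 36 mm. Black grip, 14 mm thick (x), 50 mm wide (y), top z = 90 mm: pinch it firmly (90 N) across its thickness, fingertips just above the blade; hold the foot 6 mm off the desk. Origin under the grip; x out of the face.
- stop: Fixed dark steel base of the sprung stop, behind the face plate. Origin on the desk, below the middle of the front of the unloaded face plate. Its x points away from the jars, along the pushing direction; y runs along the stop, z up. Friction can make the loaded blade bear down on the jars, whose drag then takes part of the push: keep the vertical force small.
- stop_face: The stop's aluminium face plate, 220 mm long (y), 12 mm thick, top 33 mm over the desk. It slides straight back (+x) on springs, up to 10 mm: about 6 N per mm, no preload, so 10 N moves it only 1.7 mm. Origin on the desk, below the middle of its front face (x = 0 is the face the jars are to touch); axes as the stop's.
- bottle: Loose white bottle, 42 mm across, 91 mm high, bystander behind the stop. Origin under its middle.
- weight: Loose grey pressing weight with a knob, 38 mm across, 46 mm high, bystander close to the left end of the row of jars. Origin under its middle.
- spool: Loose thread spool, 32 mm across, 42 mm high, bystander on the left. Origin under its middle.
- jar_a: One of four equal loose black-capped pigment jars, 39 mm across, 54 mm high, 0.05 to 0.09 kg: the right-hand one, looking along the stop's x. All stand upright on the desk, their middles 50 to 95 mm before the stop's face, in a ragged row along the stop's y, within 75 mm of its middle. Origin under its middle.
- jar_b: One of four equal loose black-capped pigment jars, 39 mm across, 54 mm high, 0.05 to 0.09 kg: the second from the right one, looking along the stop's x. All stand upright on the desk, their middles 50 to 95 mm before the stop's face, in a ragged row along the stop's y, within 75 mm of its middle. Origin under its middle.
- jar_c: One of four equal loose black-capped pigment jars, 39 mm across, 54 mm high, 0.05 to 0.09 kg: the second from the left one, looking along the stop's x. All stand upright on the desk, their middles 50 to 95 mm before the stop's face, in a ragged row along the stop's y, within 75 mm of its middle. Origin under its middle.
- jar_d: One of four equal loose black-capped pigment jars, 39 mm across, 54 mm high, 0.05 to 0.09 kg: the left-hand one, looking along the stop's x. All stand upright on the desk, their middles 50 to 95 mm before the stop's face, in a ragged row along the stop's y, within 75 mm of its middle. Origin under its middle.
There are look-alikes about, which are no part of the job. Leave any pink look-alike of the jar_b alone.

How it is judged (in metres and radians):
On the way, in this order (a step that is already met when the one before it is completed fails the run):
1. the straightedge is held in the fingers and has been moved (contact force between the fingers and straightedge above 2 N and distance of straightedge from where it was at the start of the episode above 0.03 m), for 0.2 s.
2. all four jars stand against the stop (gaps under 3.5 mm) and the stop is pressed with 4 to 16 N for 0.5 s, the straightedge still in the fingers (x of each of jar_a, jar_b, jar_c, jar_d in the frame of stop_face above -0.023 m and y of jar_a in the frame of stop_face between -0.11 and 0.11 m and y of jar_b in the frame of stop_face between -0.11 and 0.11 m and y of jar_c in the frame of stop_face between -0.11 and 0.11 m and y of jar_d in the frame of stop_face between -0.11 and 0.11 m and angle between each of jar_a, jar_b, jar_c, jar_d's own z axis and vertical below 0.1 rad and contact force between stop_face and anything else between 4 and 16 N and contact force between the fingers and straightedge above 2 N), for 0.5 s.
At the end, for the whole second after the job is handed in: All four jars stand upright and still before the stop's face, within 3.5 mm of touching it and 110 mm sideways of its middle; the straightedge stands released, flat and still on the desk, its origin at least 110 mm in front of the stop (some 35 mm clear of the jars) (x of jar_a in the frame of stop_face between -0.023 and 0 m and x of jar_b in the frame of stop_face between -0.023 and 0 m and x of jar_c in the frame of stop_face between -0.023 and 0 m and x of jar_d in the frame of stop_face between -0.023 and 0 m and angle between each of jar_a, jar_b, jar_c, jar_d's own z axis and vertical below 0.1 rad and y of jar_a in the frame of stop_face between -0.11 and 0.11 m and y of jar_b in the frame of stop_face between -0.11 and 0.11 m and y of jar_c in the frame of stop_face between -0.11 and 0.11 m and y of jar_d in the frame of stop_face between -0.11 and 0.11 m and linear speed of each of jar_a, jar_b, jar_c, jar_d, straightedge below 0.01 m/s and x of straightedge in the frame of stop below -0.11 m and angle between straightedge's own z axis and vertical below 0.05 rad and height (world z) of straightedge between -0.004 and 0.004 m and contact force between the fingers and straightedge below 0.1 N).
It fails at once if the stop is pressed with more than 20 N (contact force between stop_face and anything else above 20 N).
It fails at once if the fingers or arm touch a jar (contact force between any of the fingers, the arm and jar_a above 0.5 N or contact force between any of the fingers, the arm and jar_b above 0.5 N or contact force between any of the fingers, the arm and jar_c above 0.5 N or contact force between any of the fingers, the arm and jar_d above 0.5 N).
It fails at once if the fingers or arm touch the stop (contact force between any of the fingers, the arm and stop above 0.5 N or contact force between any of the fingers, the arm and stop_face above 0.5 N).
It fails at once if a jar is tipped by more than 0.35 rad (angle between any of jar_a, jar_b, jar_c, jar_d's own z axis and vertical above 0.35 rad).
It fails at once if a bystander is moved by more than 15 mm or tipped (distance of any of bottle, weight, spool from where it was at the start of the episode above 0.015 m or angle between any of bottle, weight, spool's own z axis and vertical above 0.3 rad).
It also fails if it takes over 64 s, if anything falls off the work surface, if the arm or the gripper's body presses on something with over 40 N, if the wrist force passes 120 N, or if a joint passes its speed limit or range.

## Robot

A 7-joint arm with a two-finger parallel gripper is mounted at the origin on a cart in front of the work surface, level with it; the furniture and walls round the work are solid. World frame = base frame: x ahead of the robot, y to its left, z up, the work surface at z = 0. Lengths are in mm, angles in rad, forces in N, time in s.
With the tool pointing down it reaches from about 425 to 875 mm from the base axis. Payload 9.9 kg.
Tool frame: the origin (TCP) lies at the very end of the fingers, on their centre line; the grasp point (between the pads) lies 19 mm behind it (arm.tcp_to_grasp is the distance from the TCP to the grasp point, in mm); z points along the fingers, y is the line along which they close (so a half turn about z gives the same grasp; the last joint's range is limited). The gripper opens to 85 mm and grips with 20 to 120 N. Pads are 22 mm wide; open, the fingers measure 114 mm over their backs; the gripper's body (76 mm by 85 mm) begins 54 mm behind the grasp point. The pads swing forward as they close: fully open they stand 13 mm farther back than shut.
Start: joints at [-1.255, 0.576, 0.025, 1.437, -0.015, 1.129, -0.057], TCP at [262.726, 621.774, 210.389] pointing down, gripper open.
Joint ranges: [-2.76, 2.76], [-0.34, 2.15], [-1.52, 1.57], [0.19, 2.46], [-1.09, 4.23], [0.17, 1.99], [-2.82, 2.82]. Speed limits (rad/s): [2.22, 2.22, 3.01, 3.01, 3.14, 3.14, 3.14].

## Interface

Orientations are given as a unit quaternion [w, x, y, z].
In Python, from workcell import arm gives the robot as it stands.
- The arm moves only by the shell command python3 -m inch 'ROWS'. ROWS is a JSON list that holds a single list of rows (three levels of brackets), with 1 to 8 rows, each of 5 numbers: the finger opening in mm, then dx, dy, dz in shares of the most that a row can go, 1 being 62.5 mm, then a turn about the tool's z in units of 0.2 rad; each row shifts and turns the commanded pose from where the row before left it, along the tool's axes as they then stand; what a row does not reach is not made up. A row lasts 1/8 s, in which the tool goes at most 62.5 mm and 0.188 rad, less where a joint would pass 70% of its speed; a pose out of reach is approached as far as the arm can. The fingers move at their own pace and stop on an object; the grip force is fixed at half the most. Time passes only in rows, so rows that do not move let the fingers close. It prints the time, the measured TCP pose, the force, the opening and the grip force at its end. Input that does not fit is refused with a message, and nothing moves.
- arm.get_state(): the state, without advancing time (a new reading comes with each control period).
- arm.camera(name): name is "scene" or "top" or "wrist"; returns (picture, depth): 480x640x3 uint8, red, green, blue; 480x640 float32, mm along the optical axis (not along the pixel's ray), 0 where there is no reading.
- arm.camera_info(name): a dict with "intrinsics" (3x3 intrinsics, pixels), "xyz" and "attitude" of the camera in the world; the wrist camera has in their place "mount" (4x4, takes a point from camera to tool coordinates, whose origin is the TCP and whose axes are the flange's). Camera axes: x right, y down, z forward; pixel columns grow to the right and rows downward; lengths in mm; the calibration is good to about 2 mm. A picture is of the moment at which its call begins: read the wrist's pose just before it. camera_info takes no time and is no camera call.
- arm.finish_job(): hands the job in; it is judged then, once.
The state is a dict: "clock": time; "joints": joint angles; "qd": joint speeds; "joint_torque": joint torques, N m; "tcp_pos": TCP position; "orientation": TCP orientation; "wrist_force": force on the tool from outside, world axes, zero at the start; "ft_torque": the same for the moment, N m; "gripper_width": finger opening in mm; "finger_force": force on a finger pad.
Only numpy, scipy, OpenCV 4.12 (cv2) and the standard library are available. Lean on these libraries where they do the work, as an engineer would, in place of code of your own. Each camera call takes 0.05 s, during which the arm holds its last target. There are 200 camera calls.

## Working session

There is one attempt and no reset: what is moved stays moved. The work goes in short steps, Python scripts to look and compute and a shell command to move; the robot and the scene stay as the last step left them, time stands still between calls to the robot, and variables do not carry over. Pictures are saved under pics/ and viewed, at most 10 in all, crops included, and the job is handed in when it is done.

```bash
mkdir -p pics; cat > h.py <<'E'
import numpy as np,cv2
from workcell import arm
from scipy.spatial.transform import Rotation as R
def rot(q): return R.from_quat([q[1],q[2],q[3],q[0]]).as_matrix()
def snap(name,fn):
    s=arm.get_state(); im,d=arm.camera(name); cv2.imwrite(fn,im[:,:,::-1]); np.savez(fn+'.npz',im=im,d=d,p=s['tcp_pos'],q=s['orientation']); return im,d
def cam(name,s=None):
    i=arm.camera_info(name)
    if 'mount' in i:
        T=np.eye(4);T[:3,:3]=rot(s['orientation']);T[:3,3]=s['tcp_pos'];T=T@np.array(i['mount'])
        return np.array(i['intrinsics']),T[:3,:3],T[:3,3]
    a=np.array(i['attitude'])
    return np.array(i['intrinsics']),(rot(a) if a.size==4 else a.reshape(3,3)),np.array(i['xyz'])
def ray(c,uv,z):
    K,Rm,t=c; v=Rm@np.linalg.inv(K)@np.array([uv[0],uv[1],1]); return t+v*(z-t[2])/v[2]
E
python3 - <<'E'
from h import *
for n in('scene','top'): snap(n,f'pics/{n}.png'); print(n,arm.camera_info(n))
print(arm.camera_info('wrist'),arm.get_state())
E
```

```text
scene {'intrinsics': array([[465.62065035,   0.        , 321.5050093 ],
       [  0.        , 465.62065035, 246.27602775],
       [  0.        ,   0.        ,   1.        ]]), 'xyz': array([221.66764574, 380.9469004 , 675.61942879]), 'attitude': array([ 0.12243436, -0.3207324 ,  0.88547213, -0.31317674])}
top {'intrinsics': array([[476.6261655 ,   0.        , 315.25028135],
       [  0.        , 476.6261655 , 239.17839463],
       [  0.        ,   0.        ,   1.        ]]), 'xyz': array([381.16823257, -25.26519218, 860.39862122]), 'attitude': array([-0.08463139,  0.728323  , -0.67491588,  0.08289568])}
{'intrinsics': array([[382.79012166,   0.        , 323.01954934],
       [  0.        , 382.79012166, 241.41492161],
       [  0.        ,   0.        ,   1.        ]]), 'mount': array([[ 5.06428275e-04, -9.52765261e-01, -3.03707262e-01,
         7.86968609e+01],
       [ 9.99999684e-01,  2.96422736e-04,  7.37574823e-04,
        -6.96267106e-01],
       [-6.12709932e-04, -3.03707539e-01,  9.52765110e-01,
        -1.63264983e+02],
       [ 0.00000000e+00,  0.00000000e+00,  0.00000000e+00,
         1.00000000e+00]])} {'clock': 0.1, 'joints': array([-1.25480047,  0.57645479,  0.02484344,  1.43781745, -0.01504684,
        1.12902094, -0.05651849]), 'qd': array([-0.00012383, -0.00178048,  0.0005436 , -0.00092677,  0.00109772,
       -0.00138507,  0.00103657]), 'joint_torque': array([ 5.08199591e-03, -7.67303324e+01,  2.25771189e+00, -2.86605334e+01,
        1.59571704e-02,  8.63443682e-03,  3.51596150e-06]), 'tcp_pos': array([262.53598055, 621.37079928, 209.62659016]), 'orientation': array([-1.34204721e-04,  1.98570548e-01,  9.80086303e-01, -7.46469912e-04]), 'wrist_force': array([ 0.22674586,  0.28769681, -0.59608027]), 'ft_torque': array([-0.05790546, -0.01052388,  0.08840246]), 'finger_force': 0.0, 'gripper_width': 85.4962298348365}
```

View pics/top.png

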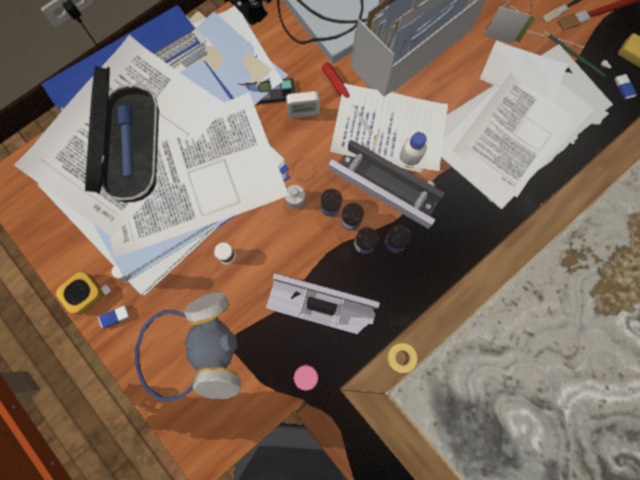

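View pics/scene.png

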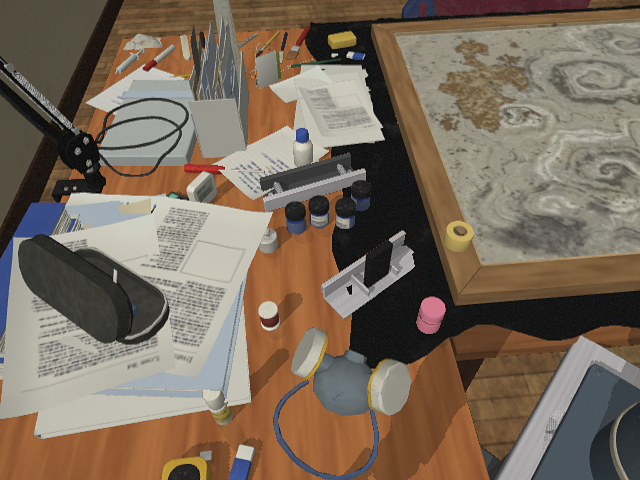

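Top view: the straightedge has its grip at (322,303) and its blade on the upper side. The stop is at (385,185). Jars a to d are at (398,238), (367,240), (352,216) and (331,202), the weight at (294,196), the spool at (224,253) and the bottle at (414,148). The pink look-alike at (306,377) stays alone; the four black-capped jars in front of the stop fit the description.

```bash
python3 - <<'E'
from h import *
for n in('top','scene'):
    z=np.load(f'pics/{n}.png.npz');im,d=z['im'],z['d'];K,Rm,t=cam(n)
    v,u=np.mgrid[:480,:640];P=np.stack([u,v,np.ones_like(u)],-1)@np.linalg.inv(K).T*d[...,None]@Rm.T+t
    np.save(f'pics/{n}_P.npy',P)
    H=P[...,2]
    if n=='top': print('TL..',P[300,330],P[200,250])
    boxes={'edge':(262,268,385,338),'stop':(325,140,445,228),'a':(384,224,414,254),'b':(354,226,382,256),'c':(339,203,365,230),'d':(318,188,343,214),'wt':(282,180,308,210),'spool':(212,240,238,268),'bottle':(398,128,430,168)} if n=='top' else {'edge':(320,230,420,322),'stop':(258,150,370,212),'a':(350,178,373,212),'b':(333,196,357,230),'c':(308,194,330,230),'d':(284,200,308,235)}
    for k,(a,b,c,e) in boxes.items():
        q=P[b:e,a:c].reshape(-1,3);q=q[(d[b:e,a:c].ravel()>0)]
        top=np.percentile(q[:,2],97)
        m=q[:,2]>(20 if k in('edge','stop') else top-6)
        if k in('edge','stop'):
            m=(q[:,2]>24)&(q[:,2]<44);  w=q[m][:,:2]
            r=cv2.minAreaRect(w.astype(np.float32)); g=q[q[:,2]>70]
            x,y,_,_=0,0,0,0
            print(n,k,'n',m.sum(),np.round(r[0]),np.round(r[1]),round(r[2],1),'zmed',np.median(q[m][:,2]),'high',len(g),g.mean(0) if len(g) else '',np.round(cv2.boxPoints(r)).tolist())
        else: print(n,k,'ztop',round(top,1),'c',np.round(q[m].mean(0),1),'ext',np.round(np.ptp(q[m],0),0),m.sum())
P=np.load('pics/top_P.npy');z=np.load('pics/top.png.npz')
crop=cv2.resize(z['im'][130:350,250:450,::-1],None,fx=2.7,fy=2.7,interpolation=cv2.INTER_CUBIC);cv2.imwrite('pics/crop.png',crop)
E
```

```text
TL.. [478.13649335 -50.00899736   5.71599659] [621.42718532  96.32898717 107.68698938]
top edge n 686 [475. -37.] [189.  43.] 78.7 zmed 36.011945961064384 high 293 [460.2740337  -34.71960898  88.75506615] [[436.0, -126.0], [477.0, -134.0], [514.0, 51.0], [473.0, 60.0]]
top stop n 2276 [ 692. -136.] [213. 167.] 89.3 zmed 33.58824298908962 high 138 [ 754.6124728  -182.64067511   85.07640234] [[607.0, -242.0], [774.0, -244.0], [777.0, -31.0], [610.0, -29.0]]
top a ztop 56.5 c [ 592.3 -162.2   54.4] ext [38. 37.  9.] 375
top b ztop 56.3 c [ 585.7 -105.7   54.2] ext [38. 39.  8.] 375
top c ztop 56.7 c [628.1 -78.5  54.3] ext [47. 47.  8.] 374
top d ztop 56.4 c [651.6 -38.9  54.3] ext [43. 39.  7.] 354
top wt ztop 115.1 c [639.9  41.  113.7] ext [30. 13.  9.] 71
top spool ztop 44.2 c [545.3 144.   42.4] ext [30. 32.  8.] 249
top bottle ztop 92.0 c [ 761.8 -183.9   90.8] ext [26. 25.  8.] 171
scene edge n 718 [472. -18.] [155. 179.] 41.3 zmed 34.96818661434412 high 377 [460.32076748 -30.95652349  84.81870167] [[355.0, -2.0], [473.0, -136.0], [589.0, -34.0], [471.0, 100.0]]
scene stop n 1947 [ 688. -130.] [220. 175.] 39.4 zmed 32.64676532560702 high 0  [[547.0, -132.0], [658.0, -267.0], [828.0, -128.0], [717.0, 8.0]]
scene a ztop 55.7 c [ 589.7 -150.8   54.1] ext [45. 82.  7.] 316
scene b ztop 55.7 c [ 586.2 -104.5   54.1] ext [38. 38.  8.] 267
scene c ztop 55.7 c [628.7 -77.4  54.1] ext [39. 39.  7.] 258
scene d ztop 55.6 c [652.8 -37.6  54. ] ext [39. 39.  6.] 274
```

View pics/crop.png

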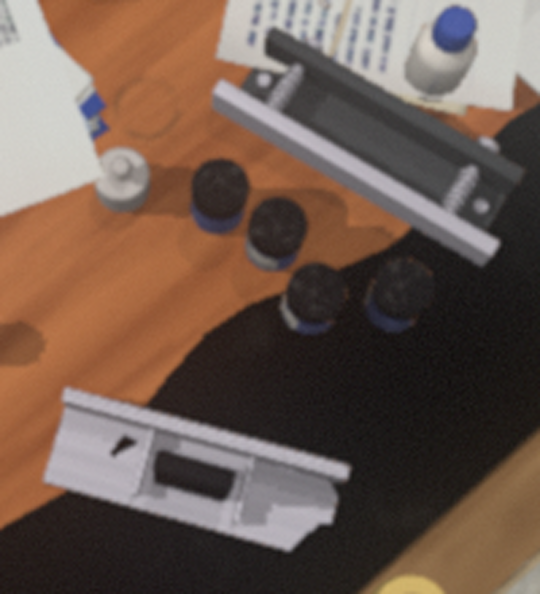

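The crop confirms the straightedge: grip at crop (195,475), blade towards the jars. It also shows the four black caps and the stop's bright face plate from crop (215,85) to (490,255). Next I'll fit the lines.

```bash
python3 - <<'E'
from h import *
def strip(n,box,zt,thr):
    z=np.load(f'pics/{n}.png.npz');im=z['im'];P=np.load(f'pics/{n}_P.npy');a,b,c,e=box
    m=np.zeros((480,640),np.uint8);m[b:e,a:c]=((im[b:e,a:c].min(-1)>thr)&(abs(P[b:e,a:c,2]-zt)<4)).astype(np.uint8)
    k,l,s,_=cv2.connectedComponentsWithStats(m);i=1+np.argmax(s[1:,4]);v,u=np.nonzero(l==i)
    w=np.array([ray(cam(n),(x,y),zt)[:2] for x,y in zip(u,v)],np.float32)
    r=cv2.minAreaRect(w);f=cv2.fitLine(w,cv2.DIST_HUBER,0,.01,.01).ravel()
    d=f[:2]*np.sign(f[1]);nrm=np.array([d[1],-d[0]]);p=(w-f[2:])@d;q=(w-f[2:])@nrm
    mid=f[2:]+d*(p.max()+p.min())/2
    print(n,'n',len(w),'yaw',round(np.degrees(np.arctan2(nrm[1],nrm[0])),2),'mid',np.round(mid,1),'len',round(float(np.ptp(p)),1),'w pct',np.round(np.percentile(q,[3,97]),1))
for thr in(120,150):
  strip('top',(262,268,385,338),36,thr);strip('top',(325,140,445,228),33,thr)
  strip('scene',(320,230,420,322),36,thr);strip('scene',(258,150,370,212),33,thr)
for n,box in(('top',(262,268,385,338)),('scene',(320,230,420,322))):
    z=np.load(f'pics/{n}.png.npz');P=np.load(f'pics/{n}_P.npy');a,b,c,e=box
    g=P[b:e,a:c].reshape(-1,3);C=z['im'][b:e,a:c].reshape(-1,3);g=g[(abs(g[:,2]-89)<4)&(C.max(1)<90)];r=cv2.minAreaRect(g[:,:2].astype(np.float32));print(n,'grip',r,g.mean(0))
    if n=='top':
        w=g
z=np.load('pics/top.png.npz');P=np.load('pics/top_P.npy')
for k,(a,b,c,e) in {'wt':(282,180,308,210)}.items():
    q=P[b:e,a:c].reshape(-1,3);q=q[abs(q[:,2]-42)<8];print('wt',len(q),q.mean(0))
E
```

```text
top n 572 yaw -11.17 mid [491.  -40.2] len 188.6 w pct [-4.3  4.3]
top n 773 yaw -27.76 mid [ 680.2 -128.3] len 218.7 w pct [-6.   5.9]
scene n 246 yaw -10.64 mid [501.3   4.2] len 100.2 w pct [-4.2  4.2]
scene n 560 yaw -27.73 mid [ 680.7 -128.1] len 219.2 w pct [-7.9  7.1]
top n 470 yaw -11.2 mid [491.2 -40. ] len 188.2 w pct [-3.6  3.6]Traceback (most recent call last):
  File "<stdin>", line 12, in <module>
  File "<stdin>", line 6, in strip
  File "h.py", line 8, in cam
    i=arm.camera_info(name)
ValueError: time passes only in moves, steps and waits
```

The rows are not in the units I measure in: shifts go in shares of 62.5 mm and turns go in units of 0.2 rad. I convert before sending: 0.17 rad is 0.85.

```bash
cat >> h.py <<'E'
def go(x,y,z,yaw=None):
    s=arm.get_state();Rm=rot(s['orientation']);d=Rm.T@(np.array([x,y,z])-s['tcp_pos'])
    cur=np.degrees(np.arctan2(Rm[1,1],Rm[0,1]))
    print('t',round(s['clock'],2),'tcp',np.round(s['tcp_pos'],1),'toolz',np.round(Rm[:,2],4),'d',np.round(d,2),'yawY',round(cur,2),'turn',None if yaw is None else round(np.radians(cur-yaw),4),'F',np.round(s['wrist_force'],2),'w',round(s['gripper_width'],1),'ff',round(s['finger_force'],1))
O=np.array([675.1,-125.4]);A=np.radians(-27.75);EX=np.array([np.cos(A),np.sin(A)]);EY=np.array([-EX[1],EX[0]])
def stopxy(p): q=np.asarray(p)[:2]-O; return np.round([q@EX,q@EY],1)
def world(x,y): return O+x*EX+y*EY
E
python3 - <<'E'
from h import *
c=cam('top')
# weight: knob top at (293,187) z=46; body outline
P=np.load('pics/top_P.npy');d=P[175:212,280:310]
q=d.reshape(-1,3);m=(q[:,2]>12)&(q[:,2]<60);h=np.histogram(q[:,2],np.arange(0,130,10))
print(h);print('knob',ray(c,(294,188),46),stopxy(ray(c,(294,188),46)),'body pts',q[m].min(0),q[m].max(0))
for p in q[m][::25]: print(np.round(p),stopxy(p))
go(470,300,210,-11.2)
E
python3 -m inch '[[[85, 0, 0, 0, 0.85], [85, 0, 0, 0, 0.85], [85, 0, 0, 0, 0.85], [85, 0, 0, 0, 0.85], [85, 0, 0, 0, 0.85], [85, 0, 0, 0, 0.85], [85, 0, 0, 0, 0.85], [85, 0, 0, 0, 0.85]]]'
python3 - <<'E'
from h import *
go(480,250,210,-11.2)
E
```

```text
(array([354,  37, 129, 150,  55,   0,   2,   0,   0,   8,  32,  92]), array([  0,  10,  20,  30,  40,  50,  60,  70,  80,  90, 100, 110, 120]))
knob [669.86328731  29.65136862  46.        ] [-76.8 134.8] body pts [644.78089637   9.57766335  12.09097026] [704.63923055  54.05418018  48.08100596]
[699.  53.  30.] [-61.7 169.4]
[680.  22.  31.] [-64.3 132.5]
[676.  27.  30.] [-70.5 135.2]
[670.  41.  31.] [-81.9 145.3]
[665.  26.  45.] [-79.4 128.9]
[669.  12.  31.] [-69.4 118.4]
[660.  23.  44.] [-83.  124.5]
[665.  10.  27.] [-72.1 114.6]
[657.  36.  31.] [-91.1 134.9]
[656.  29.  30.] [-88.6 127.9]
[655.  20.  30.] [-85.4 119.1]
[654.  44.  17.] [-97.9 140.2]
[648.  30.  33.] [-96.7 124.8]
[650.  16.  24.] [-88.2 113.2]
[646.  21.  23.] [-94.1 116. ]
t 0.1 tcp [262.5 621.4 209.6] toolz [-6.0e-04 -1.4e-03 -1.0e+00] d [-3.1619e+02 -2.1528e+02 -4.0000e-02] yawY 67.09 turn 1.3665 F [ 0.23  0.29 -0.6 ] w 85.5 ff 0.0
clock: 1.1
tcp_pos: [262.6, 621.6, 209.9]
orientation: [0.0, 0.772, 0.635, -0.0]
wrist_force: [0.2, 0.7, -0.1]
gripper_width: 84.8
finger_force: 0.0
t 1.1 tcp [262.6 621.6 209.9] toolz [-3.e-04 -8.e-04 -1.e+00] d [-3.2252e+02  2.8517e+02  1.6000e-01] yawY -11.15 turn 0.001 F [ 0.23  0.69 -0.15] w 84.8 ff 0.0
```

```bash
python3 -m inch '[[[85, -0.64, 0.576, 0, 0], [85, -0.64, 0.576, 0, 0], [85, -0.64, 0.576, 0, 0], [85, -0.64, 0.576, 0, 0], [85, -0.64, 0.576, 0, 0], [85, -0.64, 0.576, 0, 0], [85, -0.64, 0.576, 0, 0], [85, -0.64, 0.576, 0, 0]]]' | head -2
python3 - <<'E'
from h import *
go(460.5,-34.3,150,-11.2)
E
```

```text
clock: 2.1
tcp_pos: [486.0, 251.8, 210.3]
t 2.1 tcp [486.  251.8 210.3] toolz [-3.e-04 -1.e-04 -1.e+00] d [-285.83   28.65   60.28] yawY -10.81 turn 0.0068 F [ 0.44 -0.16  0.27] w 85.0 ff 0.0
```

To row units: 50 mm is 0.8, -48 mm is -0.768, 0.007 rad is 0.035.

```bash
python3 -m inch '[[[85, -0.768, 0.08, 0, 0], [85, -0.768, 0.08, 0, 0], [85, -0.768, 0.08, 0, 0], [85, -0.768, 0.08, 0, 0], [85, -0.768, 0.08, 0, 0], [85, -0.736, 0.064, 0, 0.035], [85, 0, 0, 0.8, 0], [85, 0, 0, 0, 0]]]' | head -2
python3 - <<'E'
from h import *
go(460.5,-34.3,41,-11.2)
s=arm.get_state();im,d=snap('wrist','pics/w1.png');K,Rm,t=cam('wrist',s)
v,u=np.mgrid[:480,:640];P=np.stack([u,v,np.ones_like(u)],-1)@np.linalg.inv(K).T*d[...,None]@Rm.T+t
m=(d>0)&(abs(P[...,2]-90)<5)&(im.max(-1)<100)&(abs(P[...,0]-460)<60)&(abs(P[...,1]+34)<60)
print(m.sum());w=P[m][:,:2].astype(np.float32)
if len(w): print(cv2.minAreaRect(w),w.mean(0),np.median(P[m][:,2]))
E
```

```text
clock: 3.1
tcp_pos: [457.9, -33.2, 158.4]
t 3.1 tcp [457.9 -33.2 158.4] toolz [-6.e-03 -3.e-04 -1.e+00] d [ -0.44   3.47 117.42] yawY -11.3 turn -0.0017 F [0.17 0.16 1.1 ] w 85.2 ff 0.0
1441
((461.8323059082031, -32.908416748046875), (48.224021911621094, 13.06177043914795), 78.65267181396484) [461.5766  -31.92145] 89.493765807621
```

View pics/w1.png

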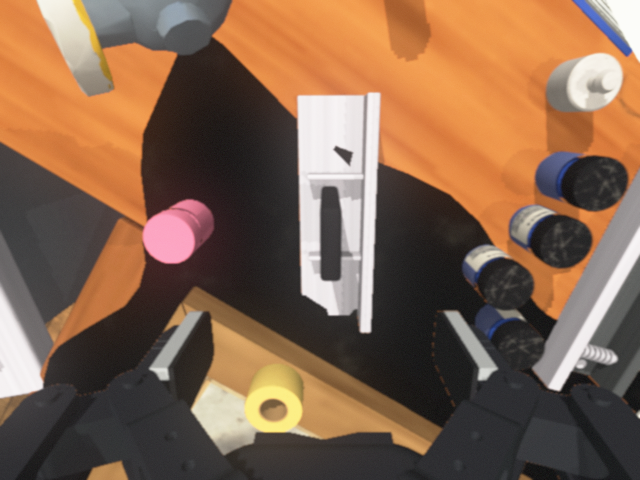

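The wrist view shows the grip at (331,233), between the fingers, which are at (185,350) and (465,345). The blade faces the jars on the right. The pink jar at (180,230) is well clear. Descending.

To row units: 30 mm is 0.48, 20 mm is 0.32.

```bash
python3 -m inch '[[[85, 0, 0.016, 0.48, 0], [85, 0, 0, 0.48, 0], [85, 0, 0, 0.32, 0], [85, 0, 0, 0, 0], [85, 0, 0, 0, 0]]]' | head -2
python3 - <<'E'
from h import *
go(461.2,-33.6,41,-11.2)
E
```

```text
clock: 3.78
tcp_pos: [462.2, -32.8, 81.8]
t 3.77 tcp [462.2 -32.8  81.8] toolz [ 1.7e-03  3.0e-04 -1.0e+00] d [-0.97 -0.93 40.76] yawY -11.19 turn 0.0002 F [ 0.2  -0.23  0.24] w 85.4 ff 0.0
```

To row units: 20 mm is 0.32, -0.9 mm is -0.0144.

```bash
python3 -m inch '[[[85, -0.0144, -0.0144, 0.32, 0], [85, 0, 0, 0.32, 0], [85, 0, 0, 0, 0], [0, 0, 0, 0, 0], [0, 0, 0, 0, 0], [0, 0, 0, 0, 0], [0, 0, 0, 0, 0], [0, 0, 0, 0, 0]]]'
python3 -m inch '[[[0, 0, 0, 0, 0], [0, 0, 0, 0, 0], [0, 0, 0, 0, 0], [0, 0, 0, 0, 0]]]'
```

```text
clock: 4.78
tcp_pos: [460.4, -33.9, 40.6]
orientation: [0.0, 0.773, 0.635, 0.0]
wrist_force: [1.3, -0.7, 2.7]
gripper_width: 13.0
finger_force: 63.6
clock: 5.28
tcp_pos: [460.5, -33.9, 40.6]
orientation: [0.0, 0.773, 0.635, 0.0]
wrist_force: [0.9, -0.0, 5.9]
gripper_width: 12.7
finger_force: 64.0
```

```bash
python3 -m inch '[[[0, 0, 0, -0.048, 0], [0, 0, 0, -0.048, 0], [0, 0, 0, 0, 0.5], [0, 0, 0, 0, 0.5], [0, 0, 0, 0, 0.445], [0, 0, 0, 0, 0], [0, 0, 0, 0, 0]]]'
python3 - <<'E'
from h import *
print(world(-165,-2)); go(*world(-165,-2),46.6,-27.75)
E
```

```text
clock: 6.15
tcp_pos: [460.0, -33.8, 46.4]
orientation: [-0.0, 0.856, 0.518, -0.0]
wrist_force: [0.1, -0.6, -3.1]
gripper_width: 13.0
finger_force: 62.7
[528.14581078 -50.34357942]
t 6.15 tcp [460.  -33.8  46.4] toolz [-3.e-04 -1.e-04 -1.e+00] d [17.02 68.03 -0.26] yawY -27.66 turn 0.0015 F [ 0.12 -0.63 -3.15] w 13.0 ff 62.7
```

To row units: 17 mm is 0.272, 5 mm is 0.08, 0.0015 rad is 0.0075.

```bash
python3 -m inch '[[[0, 0.064, 0.272, 0, 0], [0, 0.064, 0.272, 0, 0], [0, 0.064, 0.272, 0, 0], [0, 0.08, 0.272, 0, 0.0075], [0, 0, 0, 0, 0], [0, 0, 0, 0, 0], [0, 0, 0, 0, 0]]]'
python3 - <<'E'
from h import *
go(*world(-165,-2),46.6,-27.75)
f=[]
s=arm.get_state();im,d=snap('top','pics/top2.png');P=(lambda K,Rm,t:np.stack([*np.meshgrid(np.arange(640),np.arange(480)),np.ones((480,640))],-1)@np.linalg.inv(K).T*d[...,None]@Rm.T+t)(*cam('top'))
snap('scene','pics/scene2.png')
# blade top at z=42
w=P[(abs(P[...,2]-42)<3)&(im.min(-1)>110)];
cv2.imwrite('pics/crop2.png',cv2.resize(im[130:350,250:450,::-1],None,fx=2.7,fy=2.7,interpolation=cv2.INTER_CUBIC))
E
```

```text
clock: 7.02
tcp_pos: [527.4, -50.4, 46.4]
orientation: [-0.0, 0.857, 0.516, -0.0]
wrist_force: [0.1, -0.0, -2.4]
gripper_width: 12.9
finger_force: 62.7
t 7.03 tcp [527.4 -50.4  46.4] toolz [-8.e-04  3.e-04 -1.e+00] d [ 0.38  0.68 -0.25] yawY -27.86 turn -0.0019 F [ 0.11 -0.02 -2.4 ] w 12.9 ff 62.7
```

View pics/scene2.png

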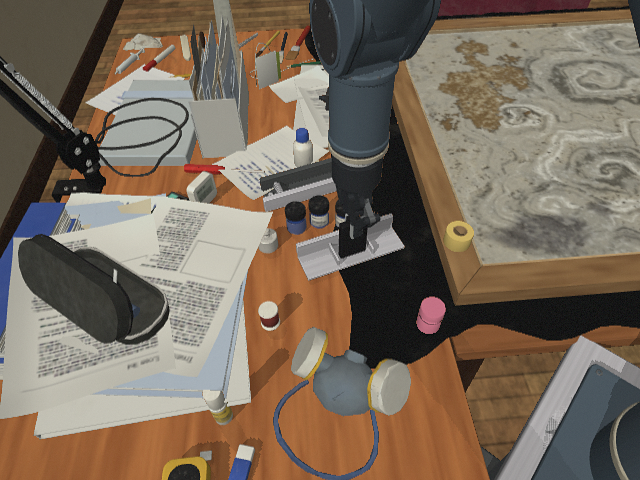

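Straightedge held level at (350,250), parallel to the stop. The visible jars, at (295,217), (318,212) and (345,215), are untouched. Pushing.

To row units: 5 mm is 0.08, 4 mm is 0.064.

```bash
python3 -m inch '[[[0, 0, 0.08, 0, 0], [0, 0, 0.08, 0, 0], [0, 0, 0.08, 0, 0], [0, 0, 0.064, 0, 0], [0, 0, 0.064, 0, 0], [0, 0, 0.064, 0, 0], [0, 0, 0.064, 0, 0], [0, 0, 0.064, 0, 0]]]' | sed -n '1,4p'
python3 -m inch '[[[0, 0, 0.064, 0, 0], [0, 0, 0.064, 0, 0], [0, 0, 0.064, 0, 0], [0, 0, 0.064, 0, 0], [0, 0, 0.064, 0, 0], [0, 0, 0.064, 0, 0], [0, 0, 0.064, 0, 0], [0, 0, 0.064, 0, 0]]]' | sed -n '1,4p'
python3 - <<'E'
from h import *
s=arm.get_state();print(stopxy(s['tcp_pos'])); go(*world(-80,-2),46.6,-27.75);print(stopxy(s['wrist_force'][:2]+O))
E
```

```text
clock: 8.12
tcp_pos: [559.4, -67.0, 46.4]
orientation: [-0.0, 0.857, 0.516, -0.0]
wrist_force: [-0.7, -0.0, -2.4]
clock: 9.12
tcp_pos: [587.6, -82.0, 46.3]
orientation: [-0.0, 0.857, 0.516, -0.0]
wrist_force: [-2.0, 0.4, -1.9]
[-97.7  -2.3]
t 9.12 tcp [587.6 -82.   46.3] toolz [-2.e-04  0.e+00 -1.e+00] d [ 0.34 17.68 -0.25] yawY -27.87 turn -0.0021 F [-2.02  0.39 -1.88] w 12.9 ff 62.8
[-2.  -0.6]
```

```bash
python3 -m inch '[[[0, 0, 0.048, 0, 0], [0, 0, 0.048, 0, 0], [0, 0, 0.048, 0, 0], [0, 0, 0.048, 0, 0], [0, 0, 0.048, 0, 0], [0, 0, 0.032, 0, 0], [0, 0, 0, 0, 0], [0, 0, 0, 0, 0]]]' >/dev/null
python3 - <<'E'
from h import *
s=arm.get_state();print(stopxy(s['tcp_pos']),stopxy(s['wrist_force'][:2]+O),s['wrist_force'][2])
im,d=snap('top','pics/top3.png')
cv2.imwrite('pics/crop3.png',cv2.resize(im[130:310,270:450,::-1],None,fx=3.2,fy=3.2,interpolation=cv2.INTER_CUBIC))
E
```

```text
[-80.6  -2.4] [-0.6 -0.7] -2.7932253704907573
```

View pics/crop3.png

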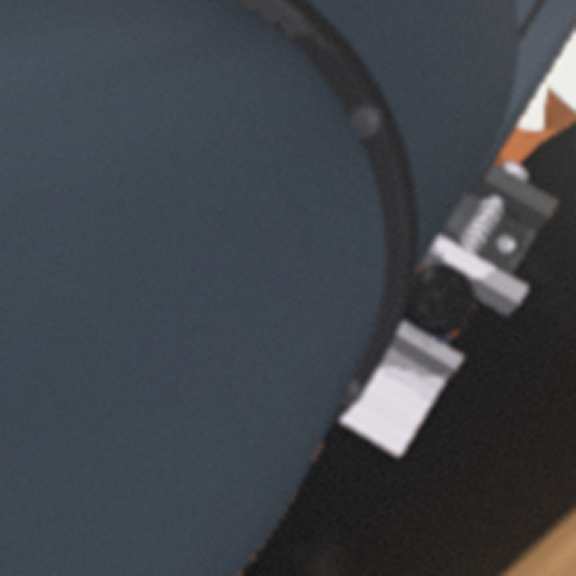

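The crop shows jar a at (440,295), standing between the blade and the face plate with a small gap left. I'll close in slowly.

```bash
cat > f.py <<'E'
from h import *
s=arm.get_state();print(stopxy(s['tcp_pos']),'Fstop',stopxy(s['wrist_force'][:2]+O),'Fz',round(s['wrist_force'][2],2),'tz',round(s['ft_torque'][2],2),'z',np.round(s['tcp_pos'][2],1),'t',s['clock'])
E
python3 -m inch '[[[0, 0, 0.016, 0, 0], [0, 0, 0.016, 0, 0], [0, 0, 0.016, 0, 0], [0, 0, 0.016, 0, 0]]]' >/dev/null; python3 f.py
python3 -m inch '[[[0, 0, 0.0112, 0, 0], [0, 0, 0.0112, 0, 0]]]' >/dev/null; python3 f.py
```

```text
[-76.8  -2.3] Fstop [-1.3 -0.5] Fz -2.13 tz -0.0 z 46.4 t 10.675
[-75.4  -2.4] Fstop [-2.5  0.5] Fz -1.25 tz 0.02 z 46.4 t 10.925
```

```bash
python3 -m inch '[[[0, 0, 0.0096, 0, 0], [0, 0, 0.0064, 0, 0]]]' >/dev/null; python3 f.py
python3 -m inch '[[[0, 0, 0.008, 0, 0], [0, 0, 0, 0, 0]]]' >/dev/null; python3 f.py
```

```text
[-74.4  -2.3] Fstop [-2.4  0.2] Fz -1.44 tz -0.04 z 46.4 t 11.175
[-73.9  -2.4] Fstop [-1.4  0.5] Fz -1.96 tz 0.02 z 46.4 t 11.425
```

```bash
for i in 1 ; do python3 -m inch '[[[0, 0, 0.008, 0, 0], [0, 0, 0, 0, 0]]]' >/dev/null; python3 f.py;  python3 -m inch '[[[0, 0, 0.008, 0, 0], [0, 0, 0, 0, 0]]]' >/dev/null; python3 f.py; done
```

```text
[-73.4  -2.4] Fstop [-1.8 -0.2] Fz -1.86 tz 0.01 z 46.4 t 11.675
[-72.9  -2.4] Fstop [-1.2  0.4] Fz -1.72 tz 0.02 z 46.4 t 11.925
```

```bash
python3 -m inch '[[[0, 0, 0.008, 0, 0], [0, 0, 0, 0, 0]]]' >/dev/null; python3 f.py;  python3 -m inch '[[[0, 0, 0.008, 0, 0], [0, 0, 0, 0, 0]]]' >/dev/null; python3 f.py
```

```text
[-72.4  -2.4] Fstop [-1.6 -0.5] Fz -1.84 tz -0.06 z 46.4 t 12.175
[-72.1  -2.4] Fstop [-1.7 -0.9] Fz -1.95 tz -0.09 z 46.4 t 12.425
```

To row units: 0.5 mm is 0.008.

```bash
python3 -m inch '[[[0, 0, 0.008, 0, 0], [0, 0, 0, 0, 0]]]' >/dev/null; python3 f.py;  python3 -m inch '[[[0, 0, 0.008, 0, 0], [0, 0, 0, 0, 0]]]' >/dev/null; python3 f.py
```

```text
[-71.8  -2.3] Fstop [-4.2 -0.2] Fz -0.13 tz 0.01 z 46.3 t 12.675
[-71.5  -2.4] Fstop [-6.3  0.1] Fz -0.47 tz -0.0 z 46.3 t 12.925
```

To row units: 0.5 mm is 0.008.

```bash
python3 -m inch '[[[0, 0, 0.008, 0, 0], [0, 0, 0, 0, 0]]]' >/dev/null; python3 f.py;  python3 -m inch '[[[0, 0, 0.008, 0, 0], [0, 0, 0, 0, 0]]]' >/dev/null; python3 f.py
```

```text
[-71.3  -2.4] Fstop [-5.1  0.2] Fz -0.01 tz -0.01 z 46.2 t 13.175
[-71.2  -2.3] Fstop [-6.9 -0.3] Fz 1.36 tz -0.05 z 46.2 t 13.425
```

```bash
python3 -m inch '[[[0, 0, 0, -0.0064, 0], [0, 0, 0, 0, 0]]]' >/dev/null; python3 f.py;  python3 -m inch '[[[0, 0, 0.008, -0.0032, 0], [0, 0, 0, 0, 0]]]' >/dev/null; python3 f.py
```

```text
[-71.   -2.4] Fstop [-5.9 -0.1] Fz -1.51 tz 0.02 z 46.3 t 13.675
[-70.9  -2.4] Fstop [-5.8 -0.1] Fz -2.2 tz 0.02 z 46.4 t 13.925
```

To row units: 0.5 mm is 0.008, -0.1 mm is -0.0016.

```bash
python3 -m inch '[[[0, 0, 0.008, -0.0016, 0], [0, 0, 0, 0, 0]]]' >/dev/null; python3 f.py;  python3 -m inch '[[[0, 0, 0.008, -0.0016, 0], [0, 0, 0, 0, 0]]]' >/dev/null; python3 f.py
```

```text
[-70.8  -2.4] Fstop [-7.2  0.6] Fz -0.95 tz 0.0 z 46.5 t 14.175
[-70.6  -2.4] Fstop [-8.5 -0.1] Fz -1.87 tz -0.04 z 46.5 t 14.425
```

To row units: 0.5 mm is 0.008, -0.1 mm is -0.0016.

```bash
python3 -m inch '[[[0, 0, 0.008, -0.0016, 0], [0, 0, 0, 0, 0]]]' >/dev/null; python3 f.py
```

```text
[-70.4  -2.4] Fstop [-8.8  0. ] Fz -0.79 tz -0.04 z 46.5 t 14.675
```

```bash
python3 -m inch '[[[0, 0, 0.008, -0.0016, 0], [0, 0, 0, 0, 0]]]' >/dev/null; python3 f.py; python3 -m inch '[[[0, 0, 0.0048, -0.0016, 0], [0, 0, 0, 0, 0]]]' >/dev/null; python3 f.py
```

```text
[-70.2  -2.4] Fstop [-9.7 -0.1] Fz -0.2 tz -0.04 z 46.6 t 14.925
[-70.1  -2.4] Fstop [-10.8  -0.4] Fz -0.05 tz -0.01 z 46.6 t 15.175
```

```bash
python3 -m inch '[[[0, 0, 0.0048, -0.0032, 0], [0, 0, 0, 0, 0], [0, 0, 0, 0, 0], [0, 0, 0, 0, 0], [0, 0, 0, 0, 0]]]' >/dev/null; python3 f.py; python3 -m inch '[[[0, 0, 0, 0, 0], [0, 0, 0, 0, 0], [0, 0, 0, 0, 0], [0, 0, 0, 0, 0], [0, 0, 0, 0, 0]]]' >/dev/null; python3 f.py
python3 - <<'E'
from h import *
im,d=snap('scene','pics/scene4.png')
cv2.imwrite('pics/crop4.png',cv2.resize(im[140:280,240:400,::-1],None,fx=4,fy=4,interpolation=cv2.INTER_CUBIC))
E
```

```text
[-70.   -2.4] Fstop [-9.8 -0.5] Fz -0.88 tz -0.02 z 46.7 t 15.8
[-70.   -2.4] Fstop [-11.   -0.9] Fz -0.63 tz -0.03 z 46.7 t 16.425
```

View pics/crop4.png

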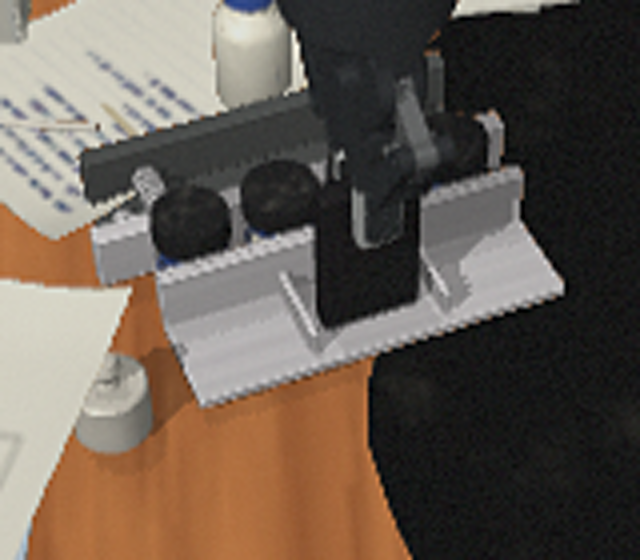

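The crop shows caps d (190,225) and c (280,200), plus the cap by the gripper, upright and clamped between blade and face plate. The weight at (115,400) is untouched. The press has held for over 1 s at about 10 N, so I'll unload gently and draw back.

```bash
python3 -m inch '[[[0, 0, -0.0096, 0.0016, 0], [0, 0, -0.0096, 0.0016, 0], [0, 0, -0.0096, 0.0016, 0], [0, 0, -0.0096, 0.0016, 0], [0, 0, -0.0096, 0.0016, 0], [0, 0, -0.0096, 0.0016, 0], [0, 0, -0.0096, 0.0016, 0], [0, 0, -0.0096, 0.0016, 0]]]' >/dev/null; python3 f.py
python3 -m inch '[[[0, 0, -0.0096, 0.0016, 0], [0, 0, -0.016, 0.0016, 0], [0, 0, -0.016, 0.0016, 0], [0, 0, -0.032, 0, 0], [0, 0, -0.064, 0, 0], [0, 0, -0.096, 0, 0], [0, 0, -0.16, 0, 0], [0, 0, -0.16, 0, 0]]]' >/dev/null; python3 f.py
python3 -m inch '[[[0, 0, -0.16, 0, 0], [0, 0, -0.16, 0, 0], [0, 0, -0.16, 0, 0], [0, 0, -0.128, 0, 0], [0, 0, -0.064, 0, 0], [0, 0, 0, 0, 0], [0, 0, 0, 0, 0]]]' >/dev/null; python3 f.py
```

```text
[-71.5  -2.4] Fstop [-3.1  0.3] Fz -4.26 tz -0.07 z 46.9 t 17.475
[-107.2   -2.3] Fstop [0.  0.9] Fz -3.39 tz -0.02 z 46.6 t 18.475
[-147.8   -2.2] Fstop [ 0.1 -0.6] Fz -2.34 tz -0.03 z 46.7 t 19.35
```

To row units: 2.5 mm is 0.04.

```bash
python3 -m inch '[[[0, 0, 0, 0.04, 0], [0, 0, 0, 0.04, 0], [0, 0, 0, 0, 0]]]' >/dev/null; python3 f.py
python3 -m inch '[[[0, 0, 0, 0.008, 0], [0, 0, 0, 0, 0]]]' >/dev/null; python3 f.py;python3 -m inch '[[[0, 0, 0, 0.0064, 0], [0, 0, 0, 0, 0]]]' >/dev/null; python3 f.py
```

```text
[-148.3   -2.3] Fstop [-0.1 -0.6] Fz -2.62 tz -0.02 z 41.3 t 19.725
[-148.2   -2.2] Fstop [-0.6 -0.9] Fz -2.42 tz 0.0 z 41.1 t 19.975
[-148.3   -2.2] Fstop [-0.   0.8] Fz -3.12 tz 0.07 z 40.7 t 20.225
```

To row units: 0.5 mm is 0.008.

```bash
python3 -m inch '[[[0, 0, 0, 0.008, 0], [0, 0, 0, 0, 0]]]' >/dev/null; python3 f.py;python3 -m inch '[[[0, 0, 0, 0.0064, 0], [0, 0, 0, 0, 0]]]' >/dev/null; python3 f.py
```

```text
[-148.    -2.2] Fstop [-0.6 -0.9] Fz 4.84 tz 0.05 z 40.6 t 20.475
[-147.9   -2.2] Fstop [-1.7 -0.5] Fz 9.68 tz 0.03 z 40.5 t 20.725
```

```bash
python3 -m inch '[[[30, 0, 0, 0, 0], [85, 0, 0, 0, 0], [85, 0, 0, 0, 0], [85, 0, 0, 0, 0], [85, 0, 0, 0, 0], [85, 0, 0, -0.16, 0], [85, 0, 0, -0.48, 0], [85, 0, 0, -0.64, 0]]]' | tail -3; python3 -m inch '[[[85, 0, 0, -0.64, 0], [85, 0, -0.64, -0.32, 0], [85, 0, -0.64, 0, 0], [85, 0, -0.64, 0, 0], [85, 0, -0.48, 0, 0], [85, 0, 0, 0, 0], [85, 0, 0, 0, 0]]]' |head -2
python3 - <<'E'
from h import *
im,d=snap('scene','pics/scene5.png');c=cam('scene');K,Rm,t=c
P=np.stack([*np.meshgrid(np.arange(640),np.arange(480)),np.ones((480,640))],-1)@np.linalg.inv(K).T*d[...,None]@Rm.T+t
Q=P.reshape(-1,3);S=np.stack([(Q[:,:2]-O)@EX,(Q[:,:2]-O)@EY,Q[:,2]],1);C=im.reshape(-1,3)
m=(abs(S[:,2]-54)<3)&(C.max(1)<90)&(abs(S[:,1])<110)&(S[:,0]<10)&(S[:,0]>-100)
s=S[m];_,l,cc=cv2.kmeans(s[:,:2].astype(np.float32),4,None,(3,50,.1),5,cv2.KMEANS_PP_CENTERS)
for i in range(4): q=s[l.ravel()==i];print(len(q),np.round(cc[i],1),np.round([q.min(0),q.max(0)],1).tolist())
m=(S[:,0]<-130)&(S[:,0]>-190)&(abs(S[:,1])<100)&(C.min(1)>110)&(S[:,2]<15);print('foot z',np.median(S[m,2]))
cv2.imwrite('pics/crop5.png',cv2.resize(im[140:290,240:420,::-1],None,fx=4,fy=4,interpolation=cv2.INTER_CUBIC))
E
```

```text
wrist_force: [0.1, -1.1, 0.3]
gripper_width: 84.6
finger_force: 0.0
clock: 22.6
tcp_pos: [411.2, 11.7, 180.4]
235 [-18.1  66.6] [[-36.8, 48.5, 51.1], [2.4, 85.3, 56.5]]
228 [-19.1 -69.1] [[-36.7, -89.6, 51.0], [2.4, -50.5, 56.9]]
236 [-18.9  20.9] [[-36.7, 1.7, 51.0], [3.1, 39.4, 56.7]]
222 [-18.6 -23.6] [[-36.7, -42.6, 51.2], [3.0, -5.2, 56.9]]
foot z 6.18419000248673
```

View pics/crop5.png

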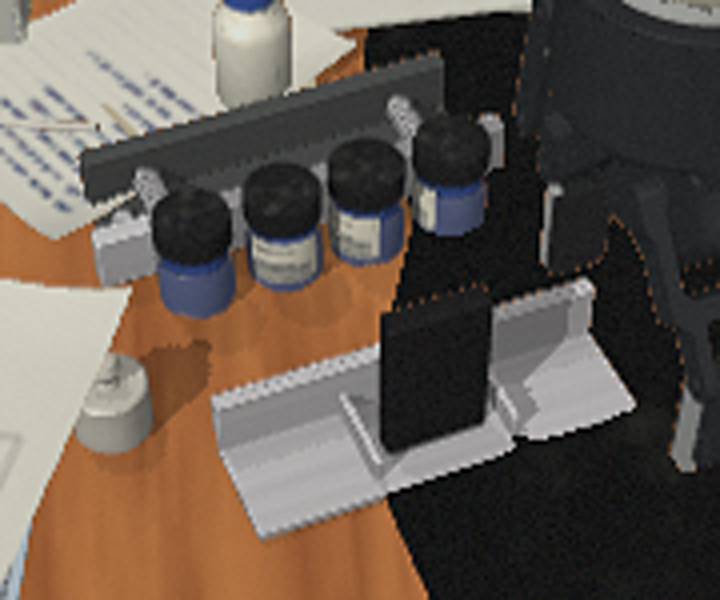

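The crop shows all four jars, at (195,250), (285,225), (365,200) and (450,175), upright in line against the face plate. The straightedge is released and flat on the desk, with its grip at (435,370). Handing in.

```bash
python3 -c "
from workcell import arm
print(arm.finish_job())"
```

```text
the job is handed in; nothing more can be done
None
```

I've handed the job in: the four jars stand upright in a row against the stop, pressed for over a second at about 10 N at the wrist (jar drag included), and the straightedge is released flat on the desk about 7 cm clear of them; no verdict came back.

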